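# Set the remote box's sprung lid half open

## Task

The wooden box for the remotes has a sprung sliding lid that can stand shut, half open or fully open. With your fingertips push the lid's white wedge along the box until the half-open catch has gone past the brass stop pin, but not so far that the fully-open catch passes it too, then let go so that the lid springs back against the pin and stays half open. Grasp nothing, and leave the ornaments and the loose remote around it where they are.

Things in the scene. Friction and masses are not known exactly. Their poses are not given: they have to be found in the camera images.
- box: Pale wooden box fixed to the table, 300 mm long (its x), 170 wide (its y), 55 high, with rails along both long sides up to 69 mm. Origin: centre of its underside. +x is the way the lid opens; compartment in the -x half, plain deck in the +x half. The lid is a blue plate 125 x 128 mm, its top 65 mm above the table; shut, it spans x = -140 to -15 mm and carries the white wedge.
- push_face (a point): Centre of the upright black rubber face of the lid's white wedge, 79 mm above the table; moves with the lid; axes as the box's. The face looks to -x, is 96 mm wide (along y), and stands from 65 to 91 mm above the table; behind it (-x) lie 40 mm of flat lid for the fingertips. From its top the wedge slopes down over 70 mm towards +x, so it cannot be gripped. Push it to +x.
- lid (a joint): Lid opening in m: 0 shut, 0.112 end stop. A spring pulls it shut, 3.6 N at 0 to 7 N at the end, damped 18 N per m/s (returns at 0.2 to 0.3 m/s). Two teeth on its +y edge ride over the stop pin, adding 1 to 3 N: the first catches at 0.060 (half open) once pushed past about 0.060, the second at 0.105 (fully open) once past about 0.105. Let go sooner it shuts again; once caught it does not go back.
- stop_pin (a joint): Sprung brass stop pin, 8 mm thick, in a bracket on the box's +y side, half-way along the box (x = 0), 61 mm above the table; its knob reaches 112 mm from the box's middle line. Value in m: 0 out in the lid's way (at rest, and when a tooth is caught), up to 0.012 pushed back towards the box's +y by a passing tooth.
- urn_mid (a point): Loose copper-coloured ornament urn, 60 mm wide, 100 mm tall; the point is on its axis 50 mm up. To be left alone.
- candle_mid (a point): Loose white candle jar with wooden cap, 60 mm wide, 75 mm tall; the point is on its axis half-way up. To be left alone.
- remote_mid (a point): Loose black remote control lying flat, 150 x 44 x 18 mm, long along its x; the point is its centre. To be left alone.

How it is judged:
On the way:
1. the fingers push the lid as far as the half-open catch (value of joint lid above 0.057 m and contact force between the fingers and box above 0.5 N), for 0.04 s.
At the end, for the whole second after the job is handed in: The lid rests against the stop pin half open, 0.055 to 0.065 m, not moving, with the pin out (under 3 mm back), and the urn, candle jar and loose remote are within 20 mm of where they were (value of joint lid between 0.055 and 0.065 m and velocity of joint lid between -0.005 and 0.005 m/s and value of joint stop_pin below 0.003 m and distance of each of urn_mid, candle_mid, remote_mid from where it was at the start of the episode below 0.02 m); the robot touches nothing.
It fails at once if the urn was moved or lifted (20 mm) (distance of urn_mid from where it was at the start of the episode above 0.02 m).
It fails at once if the candle jar was moved or lifted (20 mm) (distance of candle_mid from where it was at the start of the episode above 0.02 m).
It fails at once if the loose remote was moved or lifted (20 mm) (distance of remote_mid from where it was at the start of the episode above 0.02 m).
It also fails if it takes over 32 s, if anything falls off the work surface, if the arm or the gripper's body presses on something with over 40 N, if the wrist force passes 120 N, or if a joint passes its speed limit or range.

## Robot

A 6-joint arm with a two-finger parallel gripper is mounted at the origin on the work surface. World frame = base frame: x ahead of the robot, y to its left, z up, the work surface at z = 0. Lengths are in m, angles in rad, forces in N, time in s.
With the tool pointing down it reaches from about 0.425 to 0.95 m from the base axis. Payload 3.5 kg.
Tool frame: the origin (TCP) lies on the centre line of the jaws, within the pads' length; the fingertips stand 11 mm ahead of it and the grasp point (between the pads) lies 8 mm behind it; y points along the fingers, x is the direction in which the jaws open and shut, and the axes are right-handed (so a half turn about y gives the same grasp; the last joint's range is limited). The gripper opens to 85 mm and grips with 20 to 120 N. Pads are 22 mm wide; open, the fingers measure 114 mm over their backs; the gripper's body (76 mm by 85 mm) begins 54 mm behind the grasp point. The pads swing forward as they close: fully open they stand 13 mm farther back than shut.
Start: joints at [-1.47, 0.286, 1.577, -0, 1.279, -0.15], TCP at [0.168, -0.654, 0.242] pointing down, gripper open.
Joint ranges: [-2.77, 2.77], [-0.9, 2.22], [0.21, 2.48], [-1.53, 4.67], [0.24, 2.81], [-2.84, 2.84]. Speed limits (rad/s): [2.79, 2.79, 3.14, 3.14, 3.14, 3.14].

## Interface

Orientations are given as a unit quaternion [x, y, z, w].
In Python, from plant import get_state, read_camera, sign_off gives the robot as it stands.
- The arm moves only by the shell command python3 -m inch 'ROWS' [FORCE]. ROWS is JSON, a list of rows, each an object of numbers: "ax", "ay", "az": the turn, a rotation vector about the tool's x, y, z in rad; "x", "y", "z": the shift along the tool's x, y, z in mm; "hand": the closure, from -1 (fully open) to 1 (shut). In form: [{"ax": .., "ay": .., "az": .., "x": .., "y": .., "z": .., "hand": ..}, ...]. A call has 1 to 5 rows; each row shifts and turns the commanded pose from where the row before left it, along the tool's axes as they then stand; what a row does not reach is not made up. A row lasts 1/12 s, in which the tool goes at most 41.7 mm and 7.16 degrees, less where a joint would pass 70% of its speed; a pose out of reach is approached as far as the arm can. A call with a gripper value outside its range is refused whole. The fingers move at their own pace and stop on an object; FORCE is the grip in N (left out, the last holds). Time passes only in rows, so rows that do not move let the fingers close. It gives the time, the measured TCP pose, the force and the opening at its end, in the units of the state.
- get_state(): the state, without advancing time (a new reading comes with each control period).
- read_camera(name): name is "scene" or "top" or "wrist"; returns a dict with "img" (480x640x3 uint8, red, green, blue), "fov_y" (degrees; the focal length in pixels is half the picture's height over the tangent of half this angle, whatever the lens; pixels are square), "cx", "cy" (the principal point, pixels), "T" (4x4, takes a point from camera to world coordinates); the wrist camera has in their place "T_tool_cam" (4x4, takes a point from camera to tool coordinates, whose origin is the TCP and whose axes are the tool frame's). Camera axes: x right, y down, z forward; pixel columns grow to the right and rows downward; lengths in m; the calibration is good to about 2 mm. A picture is of the moment at which its call begins: read the wrist's pose just before it. There is no depth.
- sign_off(): hands the job in, once; it reports no verdict.
The state is a dict: "time": time; "qpos": joint angles; "dq": joint speeds; "joint_efforts": joint torques, N m; "eef_pos": TCP position; "tcp_rot": TCP orientation; "contact_force": force on the tool from outside, world axes, zero at the start; "wrist_torque": the same for the moment, N m; "opening": opening from 0.0 (shut) to 1.0 (fully open).
Only numpy, scipy, OpenCV 4.12 (cv2) and the standard library are available. Lean on these libraries where they do the work, as an engineer would, in place of code of your own. Each camera call takes 0.05 s, during which the arm holds its last target. There are 200 camera calls.

## Working session

There is one attempt and no reset: what is moved stays moved. The work goes in short steps, Python scripts to look and compute and a shell command to move; the robot and the scene stay as the last step left them, time stands still between calls to the robot, and variables do not carry over. Pictures are saved under pics/ and viewed, about 8 in all and at most 12, crops included, and the job is handed in when it is done.

```bash
mkdir -p pics; ls; python3 - <<'E'
from plant import *
import cv2
print(get_state())
for n in ("top","scene"):
    c=read_camera(n); print(n,c["fov_y"],c["cx"],c["cy"],c["T"])
    cv2.imwrite(f"pics/{n}0.png",c["img"][:,:,::-1])
E
```

```text
pics
{'time': 0.0, 'qpos': array([-1.47001493e+00,  2.87190582e-01,  1.57817564e+00,  1.44433248e-05,
        1.27861499e+00, -1.49998869e-01]), 'dq': array([ 1.79339986e-03, -8.29686187e-05, -5.33927307e-04,  4.16613252e-04,
       -1.96150367e-03, -9.12064432e-04]), 'joint_efforts': array([ 2.27362943e-04, -4.05976331e+01, -2.92627984e+01, -4.24699840e-05,
        5.77885075e-03,  6.87490214e-06]), 'eef_pos': array([ 0.16747607, -0.65323926,  0.24093128]), 'tcp_rot': array([-0.55798905,  0.43412315, -0.4329657 ,  0.5592191 ]), 'contact_force': array([ 0.42538469, -0.97549531,  0.34227665]), 'wrist_torque': array([-0.0285138 , -0.02014414, -0.00218635]), 'opening': 1.0002765442893293}
top 45.02079415606466 315.5339892682905 245.63991516472365 [[-0.02712773 -0.9955498   0.09024791  0.46483216]
 [-0.99938108  0.02498758 -0.02476025  0.09556331]
 [ 0.02239498 -0.09086375 -0.99561149  0.92324865]
 [ 0.          0.          0.          1.        ]]
scene 53.09677721758481 322.0695286369048 235.8807877397602 [[-0.85728383  0.35603221 -0.37189447  0.86454769]
 [ 0.51479483  0.6027758  -0.60962909  0.53888302]
 [ 0.00712139 -0.71407451 -0.70003349  0.63841262]
 [ 0.          0.          0.          1.        ]]
```

View pics/top0.png

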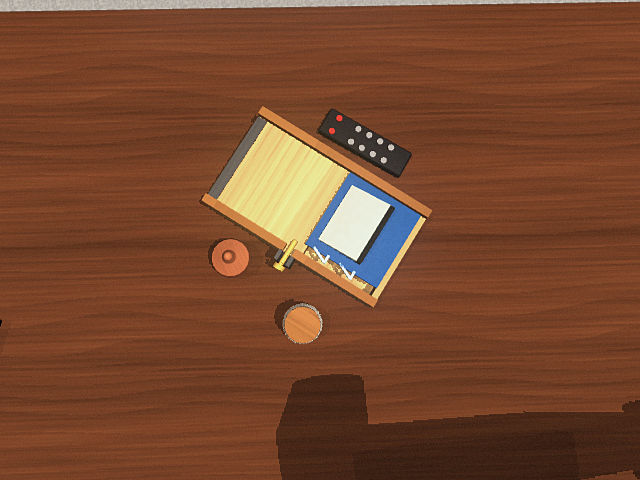

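View pics/scene0.png

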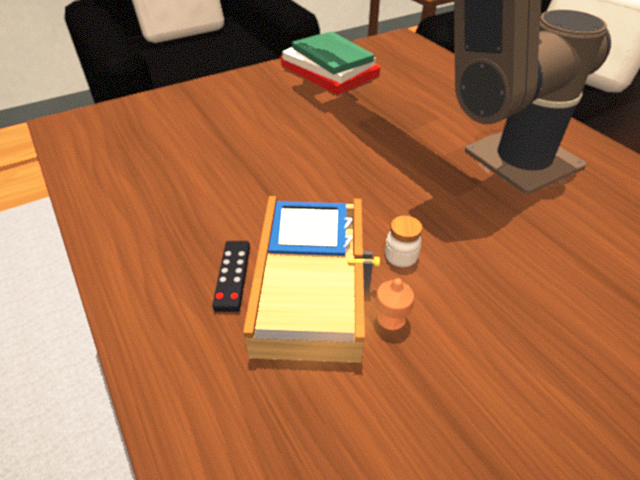

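Top view: the box has its deck at upper left (+x) and its stop pin at lower left, around (287,253). Rail corners are at (262,108), (203,198), (431,212) and (375,305). The top edge of the black face runs from (393,207) to (361,262). The scene view agrees, with the remote on the -y side and the urn and candle on the +y side.

```bash
cat > h.py <<'E'
from plant import *
import numpy as np, cv2
from scipy.spatial.transform import Rotation as R
def ray(c,uv,z,T=None):
    T=c["T"] if T is None else T
    f=240/np.tan(np.radians(c["fov_y"]/2))
    d=T[:3,:3]@np.array([(uv[0]-c["cx"])/f,(uv[1]-c["cy"])/f,1]); o=T[:3,3]
    return o+d*(z-o[2])/d[2]
E
python3 - <<'E'
from h import *
c=read_camera("top")
P=[ray(c,u,.069)[:2] for u in [(262,108),(203,198),(431,212),(375,305)]]
print(P)
ex=(P[0]+P[1]-P[2]-P[3])/2; ctr=sum(P)/4
yaw=np.arctan2(ex[1],ex[0]); print("ctr",ctr,"len",np.linalg.norm(ex),"yaw",np.degrees(yaw))
ey=P[1]-P[0]+P[3]-P[2]; print("yaw from width",np.degrees(np.arctan2(-ey[0],ey[1])),np.linalg.norm(ey)/2)
# white wedge mask
im=c["img"].astype(int); m=((im.min(2)>185)&(im.max(2)-im.min(2)<40)).astype(np.uint8)
cs=cv2.findContours(m,0,2)[0]; k=max(cs,key=cv2.contourArea); r=cv2.minAreaRect(k); b=cv2.boxPoints(r); print(r)
Rz=np.array([[np.cos(yaw),np.sin(yaw)],[-np.sin(yaw),np.cos(yaw)]])
for u in b: w=ray(c,u,.091)[:2]; print(u,w,"box",Rz@(w-ctr))
s=get_state(); Rt=R.from_quat(s["tcp_rot"]); print(Rt.as_matrix())
E
```

```text
[array([0.75309053, 0.14954852]), array([0.61753723, 0.2396338 ]), array([ 0.58845411, -0.09980699]), array([ 0.4524072 , -0.01078469])]
ctr [0.60287227 0.06964766] len 0.299382683900062 yaw 56.581929614569844
yaw from width 56.597024727437194 0.16267006131132147
((354.02789306640625, 221.5171661376953), (43.56559753417969, 66.49486541748047), 31.607501983642578)
[318.05148 238.4163 ] [0.5506599  0.07094322] box [-0.02767427  0.04429384]
[352.90128 181.78542] [0.63249936 0.01776276] box [-0.02699004 -0.05330426]
[390.0043  204.61803] [ 0.5975469  -0.03526497] box [-0.09050078 -0.05333506]
[355.1545 261.2489] [0.51624275 0.0183454 ] box [-0.09053135  0.04405301]
[[ 2.48203561e-01 -1.95970015e-04  9.68707878e-01]
 [-9.68706116e-01  1.86824322e-03  2.48203488e-01]
 [-1.85842236e-03 -9.99998236e-01  2.73867268e-04]]
```

```bash
for i in 1 2 3; do python3 -m inch '[{"x":-28,"z":28.5,"hand":1},{"x":-28,"z":28.5,"hand":1},{"x":-28,"z":28.5,"hand":1},{"x":-28,"z":28.5,"hand":1},{"x":-28,"z":28.5,"hand":1}]'; done
python3 -m inch '[{"x":-28,"z":28.5,"hand":1},{"x":-28,"z":28.5,"hand":1},{"x":-28,"z":28.5,"hand":1},{"ay":-0.12,"hand":1},{"ay":-0.12,"hand":1}]'
python3 -m inch '[{"ay":-0.12,"hand":1},{"ay":-0.12,"hand":1},{"ay":-0.12,"hand":1},{"ay":-0.12,"hand":1},{"ay":-0.016,"hand":1}]'
python3 - <<'E'
from h import *
s=get_state(); M=R.from_quat(s["tcp_rot"]).as_matrix(); print(M)
c=read_camera("wrist"); print(c["T_tool_cam"]); cv2.imwrite("pics/w1.png",c["img"][:,:,::-1])
t=np.array([.5409,-.0333,.110]); print(s["eef_pos"], "tool delta mm",M.T@(t-s["eef_pos"])*1000)
E
```

```text
[[ 2.48203561e-01 -1.95970015e-04  9.68707878e-01]
 [-9.68706116e-01  1.86824322e-03  2.48203488e-01]
 [-1.85842236e-03 -9.99998236e-01  2.73867268e-04]]
[[ 9.99999643e-01  3.64644964e-04 -7.62365776e-04  6.41759419e-04]
 [ 8.38025010e-04 -3.11525632e-01  9.50237380e-01 -1.32129460e-01]
 [ 1.09002795e-04 -9.50237680e-01 -3.11525826e-01  7.93612850e-02]
 [ 0.00000000e+00  0.00000000e+00  0.00000000e+00  1.00000000e+00]]
[ 0.16749985 -0.65337836  0.24122935] tool delta mm [-507.75057323  132.31440026  515.58534419]validation failed for argument at $[0]...
validation failed for argument at $[0]...
validation failed for argument at $[0]...
validation failed for argument at $[0]...
validation failed for argument at $[0]...
```

View pics/w1.png

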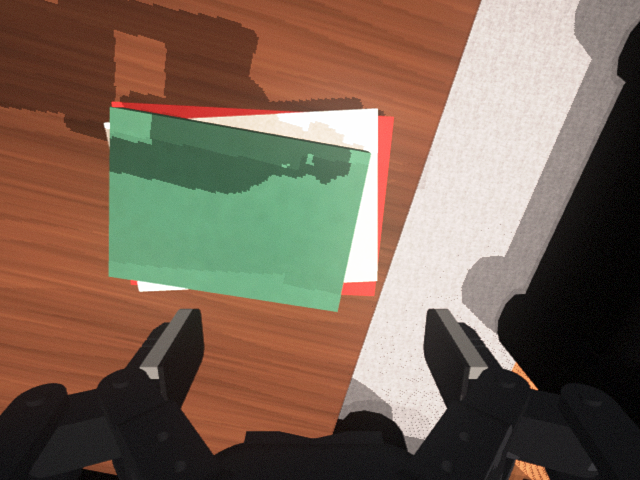

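The arm hasn't moved: every row was refused, presumably because each one needs all its fields. The wrist picture only shows the start view, with a stack of books and the open fingers.

```bash
for i in 1 2 3; do python3 -m inch '[{"ax":0,"ay":0,"az":0,"x":-28,"y":0,"z":28.5,"hand":1},{"ax":0,"ay":0,"az":0,"x":-28,"y":0,"z":28.5,"hand":1},{"ax":0,"ay":0,"az":0,"x":-28,"y":0,"z":28.5,"hand":1},{"ax":0,"ay":0,"az":0,"x":-28,"y":0,"z":28.5,"hand":1},{"ax":0,"ay":0,"az":0,"x":-28,"y":0,"z":28.5,"hand":1}]'; done
python3 - <<'E'
from h import *
s=get_state(); M=R.from_quat(s["tcp_rot"]).as_matrix(); print(s["time"],s["opening"],M)
t=np.array([.5409,-.0333,.24]); print(s["eef_pos"], "tool delta mm",M.T@(t-s["eef_pos"])*1000)
E
```

```text
time: 0.62
eef_pos: [0.2714, -0.4811, 0.242]
tcp_rot: [-0.558, 0.434, -0.434, 0.559]
contact_force: [0.3, -0.3, -0.1]
opening: 0.298
time: 1.03
eef_pos: [0.3746, -0.31, 0.2423]
tcp_rot: [-0.558, 0.434, -0.434, 0.559]
contact_force: [0.6, -0.3, -0.4]
opening: -0.001
time: 1.45
eef_pos: [0.478, -0.1389, 0.2425]
tcp_rot: [-0.559, 0.433, -0.434, 0.559]
contact_force: [-0.0, -0.1, 0.2]
opening: -0.001
1.45 -0.000513821788037067 [[ 2.48232639e-01  5.07626784e-04  9.68700314e-01]
 [-9.68700365e-01 -2.83668075e-04  2.48232800e-01]
 [ 4.00798971e-04 -9.99999831e-01  4.21322576e-04]]
[ 0.47798992 -0.13891437  0.24247201] tool delta mm [-86.69333799   2.47398788  87.15692002]
```

```bash
python3 -m inch '[{"ax":0,"ay":0,"az":0,"x":-29,"y":0,"z":29,"hand":1},{"ax":0,"ay":0,"az":0,"x":-29,"y":0,"z":29,"hand":1},{"ax":0,"ay":0,"az":0,"x":-28.7,"y":0,"z":29,"hand":1},{"ax":0,"ay":-0.12,"az":0,"x":0,"y":0,"z":0,"hand":1},{"ax":0,"ay":-0.12,"az":0,"x":0,"y":0,"z":0,"hand":1}]'
python3 -m inch '[{"ax":0,"ay":-0.12,"az":0,"x":0,"y":0,"z":0,"hand":1},{"ax":0,"ay":-0.12,"az":0,"x":0,"y":0,"z":0,"hand":1},{"ax":0,"ay":-0.12,"az":0,"x":0,"y":0,"z":0,"hand":1},{"ax":0,"ay":-0.12,"az":0,"x":0,"y":0,"z":0,"hand":1},{"ax":0,"ay":-0.016,"az":0,"x":0,"y":0,"z":0,"hand":1}]'
python3 -m inch '[{"ax":0,"ay":0,"az":0,"x":0,"y":35,"z":0,"hand":1},{"ax":0,"ay":0,"az":0,"x":0,"y":35,"z":0,"hand":1},{"ax":0,"ay":0,"az":0,"x":0,"y":20,"z":0,"hand":1},{"ax":0,"ay":0,"az":0,"x":0,"y":0,"z":0,"hand":1}]'
python3 - <<'E'
from h import *
s=get_state(); M=R.from_quat(s["tcp_rot"]).as_matrix(); print(s["time"],s["opening"],np.degrees(np.arctan2(M[1,2],M[0,2])))
t=np.array([.5409,-.0333,.083]); print(s["eef_pos"], "tool delta mm",M.T@(t-s["eef_pos"])*1000)
c=read_camera("wrist"); cv2.imwrite("pics/w2.png",c["img"][:,:,::-1])
c=read_camera("scene"); cv2.imwrite("pics/s2.png",cv2.resize(c["img"][150:390,180:480,::-1],None,fx=2.5,fy=2.5,interpolation=2))
E
```

```text
time: 1.87
eef_pos: [0.5408, -0.0328, 0.242]
tcp_rot: [0.608, -0.361, 0.36, -0.608]
contact_force: [0.6, -0.7, -0.5]
opening: 0.005
time: 2.28
eef_pos: [0.54, -0.0352, 0.2421]
tcp_rot: [0.677, -0.203, 0.202, -0.677]
contact_force: [-0.2, -0.6, 1.0]
opening: -0.001
time: 2.62
eef_pos: [0.5364, -0.0344, 0.1465]
tcp_rot: [0.677, -0.208, 0.2, -0.677]
contact_force: [-0.6, 0.7, -0.0]
opening: 0.003
2.6167 0.003338294206397295 56.400903035732675
[ 0.53635543 -0.03442104  0.14650397] tool delta mm [ 3.83547718 63.45390753  3.68160515]
```

View pics/w2.png

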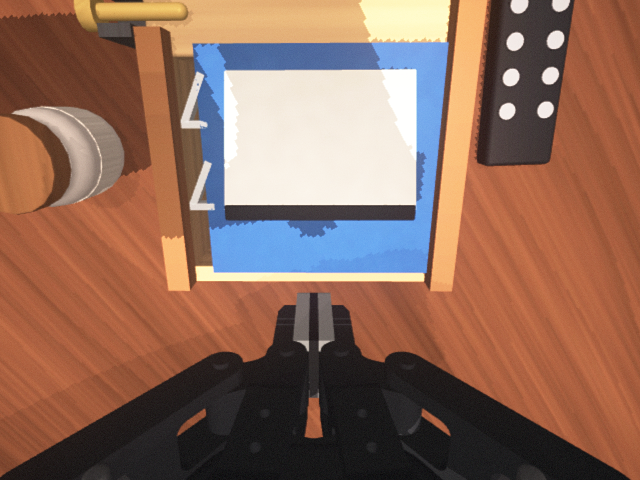

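View pics/s2.png

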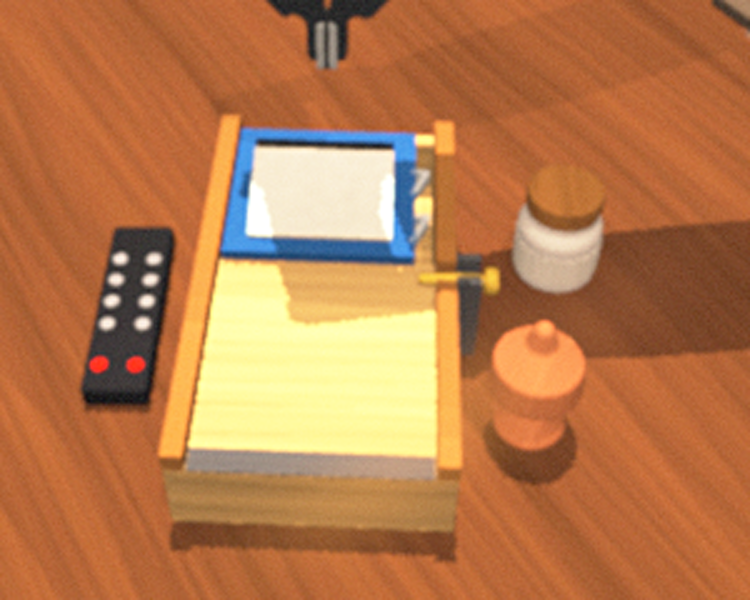

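Wrist view: the black strip spans columns 225 to 415. Its border with the white is at row 206 and its rear edge is at row 219. The rear edge of the lid is at row 272, and the shut fingers are central at column 315. In the scene view the ornaments are well clear.

```bash
python3 - <<'E'
from h import *
s=get_state(); c=read_camera("wrist")
T=np.eye(4);T[:3,:3]=R.from_quat(s["tcp_rot"]).as_matrix();T[:3,3]=s["eef_pos"]
T=T@c["T_tool_cam"]; M=R.from_quat(s["tcp_rot"]).as_matrix()
for u,z in [((225,206),.091),((415,206),.091),((225,219),.091),((415,219),.091),((225,219),.065),((320,272),.065),((320,42),.065)]:
    w=ray(c,u,z,T); print(u,z,w,"tool",M.T@(w-s["eef_pos"])*1000)
E
```

```text
(225, 206) 0.091 [0.51977128 0.01683728 0.091     ] tool [-45.52879308  61.10914454  32.30835851]
(415, 206) 0.091 [ 0.60137846 -0.03719548  0.091     ] tool [52.34484785 60.97719198 32.37404746]
(225, 219) 0.091 [0.51551787 0.0113203  0.091     ] tool [-46.02487492  61.11275963  25.35979949]
(415, 219) 0.091 [ 0.59801987 -0.04329506  0.091     ] tool [52.91649021 60.97936408 25.43444202]
(225, 219) 0.065 [0.50630663 0.00874356 0.065     ] tool [-52.24277065  87.12423118  18.13293327]
(320, 272) 0.065 [ 0.53451472 -0.05068475  0.065     ] tool [  4.10825175  87.0626672  -15.8078816 ]
(320, 42) 0.065 [0.6048808  0.05672136 0.065     ] tool [  3.39801849  87.00917798 112.5936401 ]
```

```bash
python3 -m inch '[{"ax":0,"ay":0,"az":0,"x":4,"y":20,"z":4,"hand":1},{"ax":0,"ay":0,"az":0,"x":0,"y":20,"z":0,"hand":1},{"ax":0,"ay":0,"az":0,"x":0,"y":10,"z":0,"hand":1},{"ax":0,"ay":0,"az":0,"x":0,"y":6,"z":0,"hand":1},{"ax":0,"ay":0,"az":0,"x":0,"y":0,"z":0,"hand":1}]'
python3 - <<'E'
from h import *
s=get_state(); print(s["eef_pos"],s["contact_force"])
c=read_camera("wrist"); cv2.imwrite("pics/w3.png",c["img"][:,:,::-1])
E
```

```text
time: 3.18
eef_pos: [0.5457, -0.0342, 0.0963]
tcp_rot: [0.677, -0.204, 0.203, -0.677]
contact_force: [0.1, 0.0, 0.3]
opening: -0.004
[ 0.54566945 -0.03421765  0.09627404] [0.09326011 0.03928315 0.25976406]
```

View pics/w3.png

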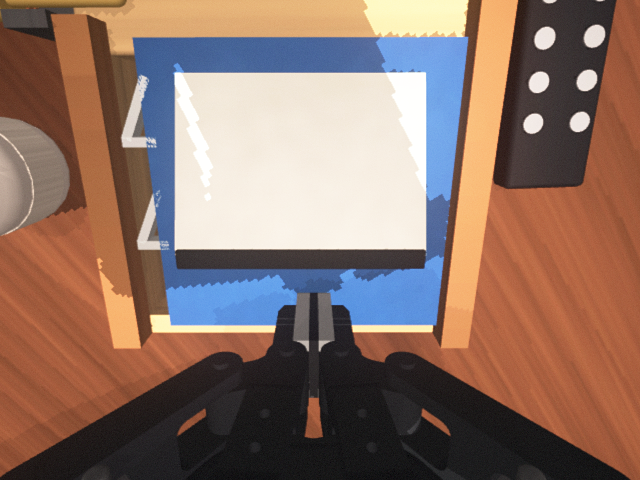

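Wrist view: the shut fingertips, at (313,293), are centred behind the black face, with lid below them. The face's rear edge is at row 268 and the lid's at row 325. Lower to push height next.

```bash
python3 -m inch '[{"ax":0,"ay":0,"az":0,"x":0,"y":5,"z":0,"hand":1},{"ax":0,"ay":0,"az":0,"x":0,"y":5,"z":0,"hand":1},{"ax":0,"ay":0,"az":0,"x":0,"y":3,"z":0,"hand":1},{"ax":0,"ay":0,"az":0,"x":0,"y":0,"z":0,"hand":1}]'
python3 -m inch '[{"ax":0,"ay":0,"az":0,"x":0,"y":0,"z":6,"hand":1},{"ax":0,"ay":0,"az":0,"x":0,"y":0,"z":6,"hand":1},{"ax":0,"ay":0,"az":0,"x":0,"y":0,"z":6,"hand":1},{"ax":0,"ay":0,"az":0,"x":0,"y":0,"z":0,"hand":1}]'
```

```text
time: 3.57
eef_pos: [0.5453, -0.0341, 0.0827]
tcp_rot: [0.677, -0.204, 0.203, -0.677]
contact_force: [-0.0, 0.2, -0.0]
opening: -0.003
time: 3.9
eef_pos: [0.556, -0.0189, 0.0834]
tcp_rot: [0.678, -0.203, 0.203, -0.677]
contact_force: [-1.7, -3.5, 0.6]
opening: -0.001
```

```bash
for i in 1 2; do python3 -m inch '[{"ax":0,"ay":0,"az":0,"x":0,"y":0,"z":8,"hand":1},{"ax":0,"ay":0,"az":0,"x":0,"y":0,"z":8,"hand":1},{"ax":0,"ay":0,"az":0,"x":0,"y":0,"z":8,"hand":1},{"ax":0,"ay":0,"az":0,"x":0,"y":0,"z":8,"hand":1},{"ax":0,"ay":0,"az":0,"x":0,"y":0,"z":0,"hand":1}]'; done
python3 - <<'E'
from h import *
s=get_state(); e=s["eef_pos"]; print(e,s["contact_force"])
M=R.from_quat(s["tcp_rot"]).as_matrix(); a=np.radians(56.58)
print("travel since descent",(e-[.5453,-.0341,.0827])[:2]@[np.cos(a),np.sin(a)])
c=read_camera("wrist"); cv2.imwrite("pics/w4.png",c["img"][:,:,::-1])
c=read_camera("top"); cv2.imwrite("pics/t4.png",cv2.resize(c["img"][80:340,180:460,::-1],None,fx=2.3,fy=2.3,interpolation=2))
E
```

```text
time: 4.32
eef_pos: [0.5734, 0.0075, 0.0834]
tcp_rot: [0.678, -0.203, 0.203, -0.677]
contact_force: [-3.2, -3.4, 0.1]
opening: 0.006
time: 4.73
eef_pos: [0.5908, 0.0338, 0.0833]
tcp_rot: [0.678, -0.204, 0.203, -0.677]
contact_force: [-3.2, -4.5, 1.5]
opening: -0.003
[0.59082235 0.03382086 0.08327135] [-3.21201108 -4.52930934  1.49861453]
travel since descent 0.08176297459405506
```

View pics/w4.png

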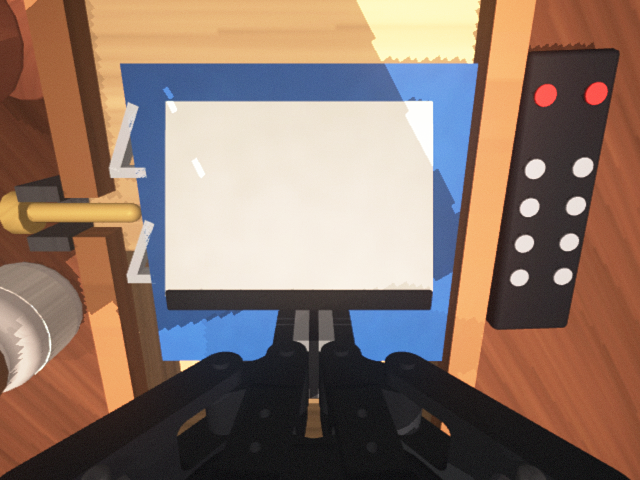

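The first tooth's catch, at row 175, is about 11 mm past the pin (rows 203–222), while the second tooth (ramp from row 222) is still short of it. The lid is at roughly 0.071 m, so I'll back off.

```bash
for i in 1 2; do python3 -m inch '[{"ax":0,"ay":0,"az":0,"x":0,"y":0,"z":-4,"hand":1},{"ax":0,"ay":0,"az":0,"x":0,"y":0,"z":-4,"hand":1},{"ax":0,"ay":0,"az":0,"x":0,"y":0,"z":-4,"hand":1},{"ax":0,"ay":0,"az":0,"x":0,"y":0,"z":0,"hand":1}]'; done
python3 -m inch '[{"ax":0,"ay":0,"az":0,"x":0,"y":-25,"z":0,"hand":1},{"ax":0,"ay":0,"az":0,"x":0,"y":-35,"z":0,"hand":1},{"ax":0,"ay":0,"az":0,"x":0,"y":-35,"z":0,"hand":1},{"ax":0,"ay":0,"az":0,"x":0,"y":0,"z":0,"hand":1}]'
python3 - <<'E'
from h import *
s=get_state(); print(s["time"],s["contact_force"])
c=read_camera("wrist"); cv2.imwrite("pics/w5.png",c["img"][:,:,::-1])
E
```

```text
time: 5.17
eef_pos: [0.5843, 0.0243, 0.0834]
tcp_rot: [-0.676, 0.204, -0.204, 0.678]
contact_force: [0.3, 0.7, 0.5]
opening: 0.003
time: 5.5
eef_pos: [0.5774, 0.0139, 0.0833]
tcp_rot: [-0.677, 0.204, -0.204, 0.677]
contact_force: [-0.4, 0.7, -0.4]
opening: 0.003
time: 5.83
eef_pos: [0.5823, 0.0138, 0.1871]
tcp_rot: [-0.676, 0.198, -0.209, 0.678]
contact_force: [1.0, -0.4, 0.4]
opening: -0.002
5.8333 [ 0.96079683 -0.39085318  0.40623183]
```

View pics/w5.png

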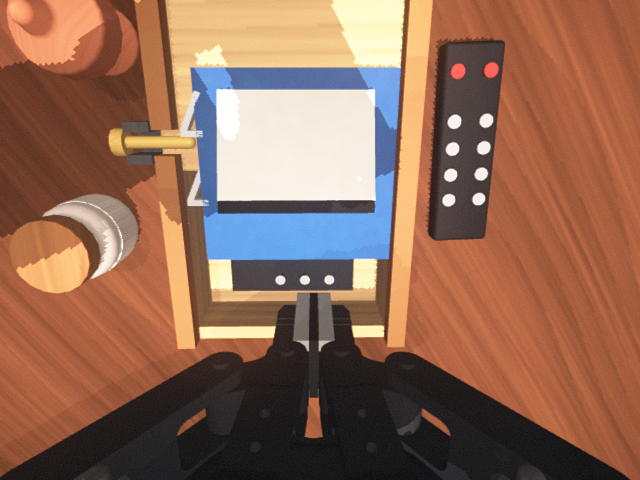

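The first tooth's catch (row 135) rests against the extended pin (rows 136–149), and the compartment is partly uncovered. I'll do a numerical check, then sign off.

```bash
python3 -m inch '[{"ax":0,"ay":0,"az":0,"x":0,"y":-20,"z":0,"hand":1},{"ax":0,"ay":0,"az":0,"x":0,"y":0,"z":0,"hand":1},{"ax":0,"ay":0,"az":0,"x":0,"y":0,"z":0,"hand":1},{"ax":0,"ay":0,"az":0,"x":0,"y":0,"z":0,"hand":1},{"ax":0,"ay":0,"az":0,"x":0,"y":0,"z":0,"hand":1}]'
python3 - <<'E'
from h import *
s=get_state(); c=read_camera("wrist")
T=np.eye(4);T[:3,:3]=R.from_quat(s["tcp_rot"]).as_matrix();T[:3,3]=s["eef_pos"];T=T@c["T_tool_cam"]
im=c["img"].astype(int); m=((im[...,2]>im[...,0]+60)).astype(np.uint8)
col=np.where(m[:,290:340].mean(1)>.6)[0]; print(col.min(),col.max())
a=np.radians(56.58)
w=ray(c,(315,col.max()+1),.065,T)[:2]; print("lid rear box x",(w-[.60287,.06965])@[np.cos(a),np.sin(a)],"lid",(w-[.60287,.06965])@[np.cos(a),np.sin(a)]+.14)
sh=np.array([.53451472,-.05068475]); print("moved since shut",(w-sh)@[np.cos(a),np.sin(a)])
c=read_camera("top"); a0=cv2.imread("pics/top0.png")[:,:,::-1].astype(int); i=c["img"].astype(int)
for n,(x0,x1,y0,y1) in dict(urn=(200,255,230,285),candle=(275,330,297,350),remote=(312,415,100,180)).items():
    def cen(q):
        q=q[y0:y1,x0:x1]; k=(q.sum(2)<150) if n=="remote" else ((q[...,0]>170)&(q[...,1]>70))
        return np.argwhere(k).mean(0)
    print(n,cen(a0),cen(i))
E
```

```text
time: 6.3
eef_pos: [0.5769, 0.0143, 0.1965]
tcp_rot: [0.677, -0.205, 0.203, -0.677]
contact_force: [0.4, 0.4, 0.2]
opening: 0.004
64 249
lid rear box x -0.07823619611400624 lid 0.06176380388599377
moved since shut 0.05985006658562394
urn [27.00814664 30.32382892] [27.360799   27.07740325]
candle [27.17021277 27.85291397] [27.7254902  34.26244344]
remote [44.28264605 51.62886598] [42.45890411 27.16438356]
```

```bash
python3 - <<'E'
from h import *
i=read_camera("top")["img"][80:360,180:440,::-1]; z=cv2.imread("pics/top0.png")[80:360,180:440]
cv2.imwrite("pics/cmp.png",cv2.resize(np.hstack([z,i]),None,fx=1.5,fy=1.5))
E
```

```text
(no output)
```

View pics/cmp.png

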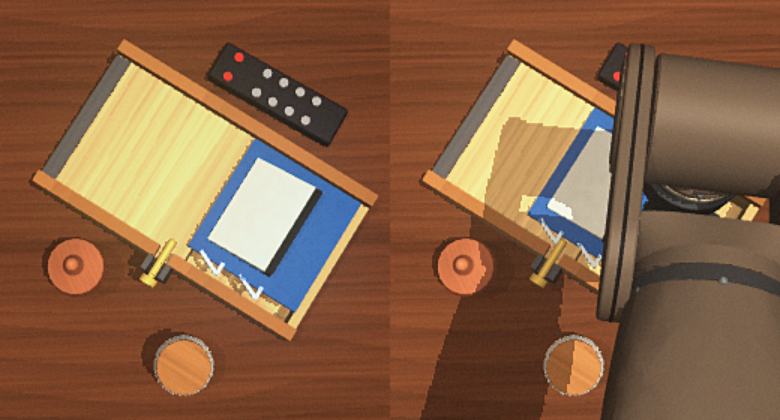

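Before and after side by side: the urn is at (75,266) before and (465−390=75,266) after, and the candle is at (184,365) in both. The remote's visible corner hasn't moved either. The centroid shifts came from the arm's shadow and from the arm blocking the view.

```bash
python3 -c "from plant import *; print(sign_off())"
```

```text
the job is handed in; nothing more can be done
None
```

The lid is standing half open against the stop pin, and I've handed the job in at about 6.4 s of the 32 s allowed. With shut fingers I pushed the wedge until the lid was at about 0.071 m, with roughly 4–6 N on the fingers. I then backed off slowly so the first catch settled on the pin, and lifted clear.

**Last checks:**
- **Lid:** the wrist camera put it at 0.060–0.062 m. The pin looked fully out, and the tool force was near zero.
- **Ornaments and remote:** the urn and candle jar are at the same pixels as at the start. Only one end of the remote is visible past the arm in the last top view, and that end had not moved.

**What failed or disagreed:**
- My first batch of moves was refused because the rows left out some fields. The arm did not move.
- An automatic centroid check suggested the ornaments and remote had shifted. The side-by-side picture showed this came from the arm's shadow and from the arm hiding part of the view.

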